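# File the plate's edge with forward strokes

## Task

Take the file by its handle from its rest and dress the top edge of the plate in the vise: at least three long forward strokes straight across the middle of the edge, each bearing with a light, even 5 to 10 N from near the blade's tip to near its handle, and lifted clear of the plate on every return, never dragged back and never leaned on with over 15 N. Then lay the file back home on its rest as it was, and leave everything else on the bench where it lies.

Things in the scene. Friction and masses are not known exactly. Their poses are not given: they have to be found in the camera images.
- file_grip (a point): Where to grip the file: on the axis of its dark wooden flat-sided handle (100 long x 22 wide x 20 high, level on its rest at the start), half-way up, 30 mm behind the handle's front end. Axes: x along the file from handle to blade tip, z up (square to the blade's flat), y across.
- file_mid (a point): Middle of the underside of the file's blade (flat steel, 120 long x 16 wide x 5 thick, on the handle's axis): 98 mm ahead of file_grip along x and 2.5 mm below it; 60 mm from the blade's tip and 60 mm from its root. Same axes as file_grip.
- edge (a point): Nominal middle of the top edge of a plain metal plate (50 wide, 6 thick) upright in a bench vise: 150 above the bench, 50 above the jaws. This point is fixed to the vise; the plate is clamped so that its level edge is up to 8 mm higher or lower: feel for it. x = forward stroke: level, square through the plate, away from the robot; y along the edge; z up.
- plate_give (a joint): How far the plate has been dragged in its rubber jaw pads along the x of edge, m: 0 at rest, positive when a file drags it forward, negative when dragged back towards the robot; about 1 mm per 2.5 N, springs back when let go. Pressed down, the plate gives about 1 mm per 6 N and springs back.
- rest_seat (a point): Where file_grip is when the file lies home on its wooden rest (fixed; base 250 x 66 x 12), 50 above the bench. x as the file's x when home, z up. The rear support, 55 mm behind this point, carries the handle at 40 mm height between cheeks 30 mm apart, tops at 56. Nothing else stands beside the handle.
- rest_blade (a point): On the same rest: where file_mid is when the file lies home, 47.5 above the bench, 98 mm ahead of rest_seat. The front support (12 thick along x, 7 mm ahead of this point) carries the blade at 47.5 mm, between cheeks 28 mm apart whose tops are at 59.5.
- vise: The bench vise, blue, fixed, with the plate in it; origin on the bench under the plate, axes as edge. Jaws 90 wide and 100 high, from 52 mm before the plate to 57 mm behind it; base 120 wide; its screw and cross handle reach 110 mm before the plate and stay lower than 60 mm above the bench. An empty vise stands far to the right.
- screwdriver: Bystander: screwdriver lying on the bench; origin under it.
- box: Bystander: blue plastic open box 100 x 120 x 60; origin under its middle.
- meter: Bystander: hand multimeter 150 x 75 x 34; origin under its middle.
- pliers: Bystander: pliers with red grips, 190 long, 16 high; origin at the pivot, on the bench.
- marker: Bystander: marker pen 130 long, 13 thick; origin under its middle.
- collar: Bystander: steel shaft collar 36 across, 20 high; origin under its middle.
- offcut: Bystander: metal offcut 50 x 30 x 12; origin under its middle.
- file: The file itself, 130 g (mass varies); origin at the middle of its handle, 20 mm behind file_grip; same axes.

How it is judged:
By the outcome, as a careful person would: the job done as asked, in the order asked, and still so for the second after the job is handed in, with the robot touching nothing.
It also fails if it takes over 72 s, if anything falls off the work surface, if the arm or the gripper's body presses on something with over 40 N, if the wrist force passes 120 N, or if a joint passes its speed limit or range.

## Robot

A 7-joint arm with a two-finger parallel gripper is mounted at the origin on the work surface. World frame = base frame: x ahead of the robot, y to its left, z up, the work surface at z = 0. Lengths are in m, angles in rad, forces in N, time in s.
With the tool pointing down it reaches from about 0.4 to 0.85 m from the base axis. Payload 10.4 kg.
Tool frame: the origin (TCP) lies on the front face of the gripper's body, between the roots of the fingers; the fingertips stand 73 mm ahead of it and the grasp point (between the pads) lies 54 mm ahead of it; z points along the fingers, y is the line along which they close (so a half turn about z gives the same grasp; the last joint's range is limited). The gripper opens to 85 mm and grips with 20 to 120 N. Pads are 22 mm wide; open, the fingers measure 114 mm over their backs; the gripper's body (76 mm by 85 mm) begins 54 mm behind the grasp point. The pads swing forward as they close: fully open they stand 13 mm farther back than shut.
Start: joints at [-1.175, 0.332, -0.065, 1.46, 0.022, 1.35, -0.088], TCP at [0.254, 0.571, 0.304] pointing down, gripper open.
Joint ranges: [-2.6, 2.6], [-0.5, 2.12], [-1.47, 1.34], [0.16, 2.42], [-1.27, 4.41], [0.06, 2.06], [-2.6, 2.6]. Speed limits (rad/s): [2.22, 2.22, 2.79, 2.79, 3.14, 3.14, 3.14].

## Interface

Orientations are given as a unit quaternion [x, y, z, w].
In Python, from workcell import manip gives the robot as it stands.
- The arm moves only by the shell command python3 -m jog 'ROWS' [FORCE]. ROWS is JSON, a list of rows, each an object with "grip": the gripper command: -1 is fully open, 1 is shut, values between are in proportion; "slide": the shift along the tool's x, y, z in cm, a list of three; "yaw": the turn about the tool's z in rad. A call has 1 to 8 rows; each row shifts and turns the commanded pose from where the row before left it, along the tool's axes as they then stand; what a row does not reach is not made up. A row lasts 1/10 s, in which the tool goes at most 50 mm and 8.59 degrees, less where a joint would pass 70% of its speed; a pose out of reach is approached as far as the arm can. A call with a gripper value outside its range is refused whole. The fingers move at their own pace and stop on an object; FORCE is the grip in N (left out, the last holds). Time passes only in rows, so rows that do not move let the fingers close. It gives the time, the measured TCP pose, the force, the opening and the grip force at its end, in the units of the state.
- manip.get_obs(): the state, without advancing time (a new reading comes with each control period).
- manip.camera(name): name is "scene" or "top" or "wrist"; returns the picture (420x560x3 uint8, blue, green, red); there is no depth.
- manip.calibration(name): a dict with "vfov" (degrees; the focal length in pixels is half the picture's height over the tangent of half this angle, whatever the lens; pixels are square), "cx", "cy" (the principal point, pixels), "k1" (the pictures are not rectified: a ray, as slopes to the right and down, at radius r is drawn at 1 + k1 r^2 times it, then the intrinsics apply), "camera_from_world" (4x4, takes a point from world to camera coordinates). Camera axes: x right, y down, z forward; pixel columns grow to the right and rows downward; lengths in m; the calibration is good to about 2 mm. A picture is of the moment at which its call begins: read the wrist's pose just before it. calibration takes no time and is no camera call; for the wrist camera it gives the pose at the moment of the call.
- manip.hand_in(): hands the job in; it is judged then, once.
Trained networks look in the newest picture that a camera, given by its name, has taken for a name from the list of things; names that differ only in an ending like _2 or _b are one class to them, and where a whole thing is asked for, a point or a joint stands for the part that bears it (a point fixed in the world has none). Each returns a list of dicts, best first, with "conf" (0 to 1); they miss things now and then, are a little off and sometimes report something else, mostly with a low value. They report only what shows in the picture. A call takes as long as a camera call.
- manip.masks_of(thing, camera): "region" (420x560 bool, what is visible of it) and "centre" ([column, row] in pixels, amid what is visible of it).
The state is a dict: "clock": time; "joint_pos": joint angles; "joint_velocities": joint speeds; "tau": joint torques, N m; "position": TCP position; "ee_rot": TCP orientation; "ft_force": force on the tool from outside, world axes, zero at the start; "torque": the same for the moment, N m; "grip_width": opening from 0.0 (shut) to 1.0 (fully open); "grasp_force": force on a finger pad.
Only numpy, scipy, OpenCV 4.12 (cv2) and the standard library are available. Lean on these libraries where they do the work, as an engineer would, in place of code of your own. Each camera call takes 0.05 s, during which the arm holds its last target. There are 200 camera calls.

## Working session

There is one attempt and no reset: what is moved stays moved. The work goes in short steps, Python scripts to look and compute and a shell command to move; the robot and the scene stay as the last step left them, time stands still between calls to the robot, and variables do not carry over. Pictures are saved under pics/ and viewed, at most 10 in all, crops included, and the job is handed in when it is done.

```bash
mkdir -p pics; ls
python3 - <<'E'
from workcell import manip
import cv2,numpy as np
o=manip.get_obs();print({k:np.round(v,3).tolist() for k,v in o.items()})
for c in("scene","top"):
    im=manip.camera(c);cv2.imwrite(f"pics/{c}1.png",im)
    k=manip.calibration(c);print(c,k)
    for t in("file","file_grip","vise","edge","rest_seat"):
        try:
            for m in manip.masks_of(t,c)[:3]:
                ys,xs=np.where(m["region"]);print(t,round(m["conf"],2),np.round(m["centre"],1),len(xs),xs.min(),xs.max(),ys.min(),ys.max())
        except Exception as e:print(t,e)
E
```

```text
pics
{'clock': 0.0, 'joint_pos': [-1.175, 0.333, -0.065, 1.461, 0.022, 1.35, -0.088], 'joint_velocities': [0.001, -0.001, -0.0, -0.001, 0.0, 0.001, -0.001], 'tau': [-0.001, -62.544, 0.048, -39.161, 0.016, 0.01, -0.0], 'position': [0.254, 0.571, 0.303], 'ee_rot': [0.208, 0.978, -0.001, -0.0], 'ft_force': [-0.114, -0.449, 0.252], 'torque': [-0.015, -0.011, -0.011], 'grasp_force': 0.0, 'grip_width': 0.998}
scene {'vfov': 47.96363861898363, 'cx': 283.7484727743854, 'cy': 211.98865522678986, 'k1': -0.023675254592941234, 'camera_from_world': array([[-0.36752686,  0.92991789, -0.01329418,  0.21107026],
       [ 0.78382309,  0.30202968, -0.54258588, -0.42045572],
       [-0.50054508, -0.20983517, -0.83989513,  1.50340965],
       [ 0.        ,  0.        ,  0.        ,  1.        ]])}
file 0.73 [357.5 280.6] 764 353 368 241 334
vise 0.78 [217.6 213. ] 3586 181 255 169 255
edge 0.83 [221.7 212.8] 3587 181 254 169 256
rest_seat 0.61 [352.8 296.6] 2089 339 375 240 341
top {'vfov': 47.20236258583593, 'cx': 274.1823573252932, 'cy': 211.57303459133414, 'k1': -0.16251701808124647, 'camera_from_world': array([[-0.01722512, -0.99977161, -0.01264999,  0.01287565],
       [-0.98812752,  0.01895359, -0.15246235,  0.60665133],
       [ 0.1526673 ,  0.00987362, -0.98822832,  1.32427149],
       [ 0.        ,  0.        ,  0.        ,  1.        ]])}
file 0.79 [193.3 189.8] 521 183 204 146 220
file_grip 0.58 [192.5 191. ] 603 182 204 146 220
file_grip 0.4 [198.9 191.2] 1343 179 215 149 232
vise 0.8 [330.3 204.6] 2522 308 350 174 247
edge 0.67 [329.9 205.1] 2566 308 350 174 247
rest_seat 0.71 [203.1 193.9] 1330 179 215 149 232
```

Run:
```python
import cv2,numpy as np
a=cv2.imread("pics/top1.png")[110:290,140:400];cv2.imwrite("pics/top1c.png",cv2.resize(a,None,fx=3,fy=3,interpolation=cv2.INTER_CUBIC))
```

```text
(no output)
```

View pics/scene1.png

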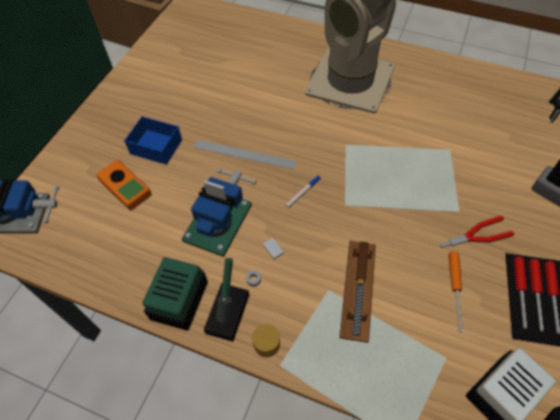

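View pics/top1c.png

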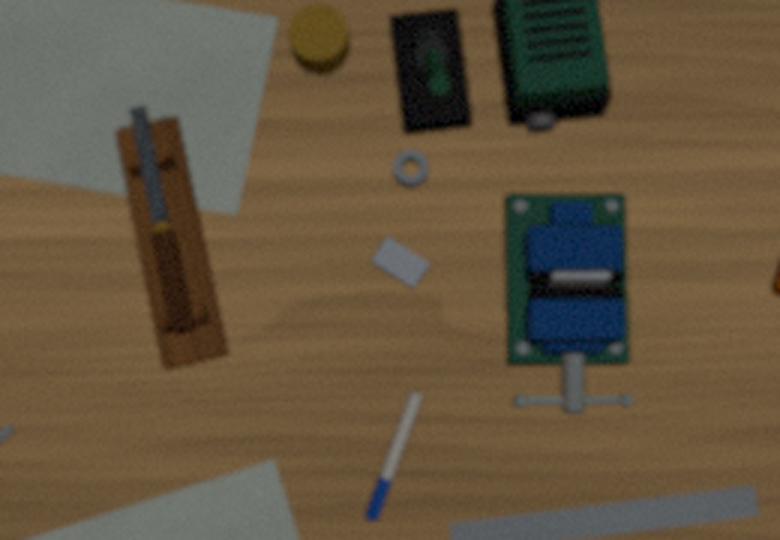

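The scene picture shows the rest with the file at about (358,290), tip towards the viewer. The vise with its plate is at about (215,190) and the robot is at the top. In the top picture the handle's front end is near (193,186) and the plate's edge runs from (324,202) to (344,202). The bystanders are clear of both.

```bash
cat > h.py <<'E'
from workcell import manip
import cv2,numpy as np
from scipy.spatial.transform import Rotation as R
def cam(c):
    k=manip.calibration(c);f=210/np.tan(np.radians(k["vfov"]/2));return k,f
def w(k,f,uv,z):
    d=(np.array(uv,float)-[k["cx"],k["cy"]])/f;r=d.copy()
    for _ in range(20): r=d/(1+k["k1"]*(r@r))
    T=k["camera_from_world"];Rt=T[:3,:3].T;o=-Rt@T[:3,3];v=Rt@[r[0],r[1],1]
    return o+v*(z-o[2])/v[2]
def px(k,f,P):
    p=k["camera_from_world"]@np.append(P,1);s=p[:2]/p[2]
    return s*(1+k["k1"]*(s@s))*f+[k["cx"],k["cy"]]
E
python3 - <<'E'
from h import *
k,f=cam("top");s=lambda u,v:(u/3+140,v/3+110)
for n,uv,z in[("blade tip",s(140,110),.0525),("hfront",s(161,225),.06),("hrear",s(180,328),.06),("plateL",s(551,277),.15),("plateR",s(612,277),.15),("vbaseFL",s(507,196),.01),("vbaseRL",s(508,362),.01),("vbaseFR",s(622,196),.01),("vRR",s(628,362),.01)]:print(n,w(k,f,uv,z).round(3))
k,f=cam("scene")
E
```

```text
blade tip [0.803 0.255 0.052]
hfront [0.686 0.231 0.06 ]
hrear [0.586 0.212 0.06 ]
plateL [ 0.613 -0.13   0.15 ]
plateR [ 0.612 -0.184  0.15 ]
vbaseFL [ 0.719 -0.103  0.01 ]
vbaseRL [ 0.554 -0.099  0.01 ]
vbaseFR [ 0.717 -0.217  0.01 ]
vRR [ 0.552 -0.216  0.01 ]
```

```bash
python3 -m jog '[{"grip":-1,"slide":[0,0,0],"yaw":-0.123},{"grip":-1,"slide":[0,0,0],"yaw":-0.123},{"grip":-1,"slide":[0,0,0],"yaw":-0.123},{"grip":-1,"slide":[0,0,0],"yaw":-0.123},{"grip":-1,"slide":[0,0,0],"yaw":-0.123}]' 120
python3 -m jog '[{"grip":-1,"slide":[-2.0,-2.6,0.3],"yaw":0},{"grip":-1,"slide":[-2.0,-2.6,0.3],"yaw":0},{"grip":-1,"slide":[-2.0,-2.6,0.3],"yaw":0},{"grip":-1,"slide":[-2.0,-2.6,0.3],"yaw":0},{"grip":-1,"slide":[-2.0,-2.6,0.3],"yaw":0},{"grip":-1,"slide":[-2.0,-2.6,0.3],"yaw":0},{"grip":-1,"slide":[-2.0,-2.6,0.3],"yaw":0},{"grip":-1,"slide":[-2.0,-2.6,0.3],"yaw":0}]'
python3 -m jog '[{"grip":-1,"slide":[-2.0,-2.6,0.3],"yaw":0},{"grip":-1,"slide":[-2.0,-2.6,0.3],"yaw":0},{"grip":-1,"slide":[-2.0,-2.6,0.3],"yaw":0},{"grip":-1,"slide":[-2.0,-2.6,0.3],"yaw":0},{"grip":-1,"slide":[-2.0,-2.6,0.3],"yaw":0},{"grip":-1,"slide":[-2.0,-2.6,0.3],"yaw":0},{"grip":-1,"slide":[-2.0,-2.6,0.3],"yaw":0},{"grip":-1,"slide":[0,0,0],"yaw":0}]'
python3 - <<'E'
from h import *
o=manip.get_obs();im=manip.camera("wrist");cv2.imwrite("pics/w1.png",im)
print(o["position"].round(4) if hasattr(o["position"],"round") else o["position"],o["ee_rot"]);k,f=cam("wrist")
np.save("w1.npy",dict(k=k,f=f),allow_pickle=True)
for t in("file","rest_seat"):
    for m in manip.masks_of(t,"wrist")[:2]:
        ys,xs=np.where(m["region"]);print(t,round(m["conf"],2),np.round(m["centre"],1),len(xs),xs.min(),xs.max(),ys.min(),ys.max())
E
```

```text
clock: 1.1
position: [0.2541, 0.571, 0.3039]
ee_rot: [-0.1, 0.995, 0.0, 0.0]
ft_force: [-0.2, 0.2, 0.2]
grip_width: 0.998
grasp_force: 0.0
clock: 1.9
position: [0.4525, 0.3972, 0.28]
ee_rot: [-0.098, 0.995, 0.0, 0.0]
ft_force: [0.5, -0.4, -1.1]
grip_width: 0.998
grasp_force: 0.0
clock: 2.7
position: [0.6274, 0.2417, 0.258]
ee_rot: [-0.095, 0.996, -0.002, 0.0]
ft_force: [-0.1, -1.1, 0.1]
grip_width: 0.999
grasp_force: 0.0
[0.6274 0.2417 0.258 ] [-9.46082272e-02  9.95513297e-01 -1.58738723e-03  1.96831869e-04]
file 0.72 [253.6 231.4] 4803 239 271 141 364
```

View pics/w1.png

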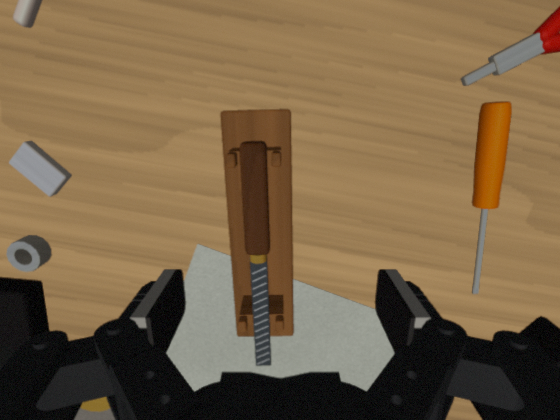

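The wrist view shows the whole file. The handle's top runs from (254,143) to (259,253) and the blade tip is at (263,364), nearly aligned with the tool.

```bash
cat > rel.py <<'E'
from h import *
def tool(P,o=None):
    o=o or manip.get_obs();r=R.from_quat(o["ee_rot"]);return r.inv().apply(np.array(P)-o["position"])*100
E
python3 - <<'E'
from rel import *
d=np.load("w1.npy",allow_pickle=True).item();k,f=d["k"],d["f"]
F=w(k,f,(258.5,253),.06);B=w(k,f,(254,143),.06);T=w(k,f,(263,364),.0525)
print(F,B,T,np.linalg.norm(F-B),np.linalg.norm(T[:2]-F[:2]))
m=None
a=(T-B)[:2];a/=np.linalg.norm(a);yaw=np.arctan2(a[1],a[0])
c=(F+B)[:2]/2 if 0 else None
G=np.append((F[:2]-.03*a+B[:2]+.07*a+T[:2]-.158*a)/3,.05);print("grip",G,"yaw deg",np.degrees(yaw))
o=manip.get_obs();r=R.from_quat(o["ee_rot"]).as_matrix();print("tool y ang",np.degrees(np.arctan2(r[1,1],r[0,1])))
print("slide cm to TCP .1035",tool(G+[0,0,.0535]))
print(R.from_quat(o["ee_rot"]).as_matrix().round(4))
E
```

```text
[0.67577906 0.2356071  0.06      ] [0.58172729 0.21561447 0.06      ] [0.80182756 0.2616433  0.0525    ] 0.09615322271901217 0.12870939418934849
grip [0.64794418 0.22957015 0.05      ] yaw deg 11.811843979383696
tool y ang 101.26074967439156
slide cm to TCP .1035 [-1.99573771 -2.2418276  15.52720437]
[[-9.807e-01 -1.953e-01 -5.000e-04]
 [-1.953e-01  9.807e-01  5.000e-04]
 [ 4.000e-04  6.000e-04 -1.000e+00]]
```

```bash
python3 -m jog '[{"grip":-1,"slide":[-1.0,-1.15,0],"yaw":-0.01},{"grip":-1,"slide":[-0.9,-1.1,2.5],"yaw":0},{"grip":-1,"slide":[0,0,3],"yaw":0},{"grip":-1,"slide":[0,0,3],"yaw":0},{"grip":-1,"slide":[0,0,3],"yaw":0},{"grip":-1,"slide":[0,0,2],"yaw":0},{"grip":-1,"slide":[0,0,1],"yaw":0},{"grip":-1,"slide":[0,0,0],"yaw":0}]'
python3 - <<'E'
from rel import *
print(tool([.647,.2296,.1035]))
E
```

```text
clock: 3.65
position: [0.6464, 0.2297, 0.1129]
ee_rot: [-0.104, 0.995, 0.0, -0.001]
ft_force: [0.7, -0.0, 0.1]
grip_width: 1.0
grasp_force: 0.0
[-0.05588127 -0.02357234  0.93877943]
```

```bash
python3 -m jog '[{"grip":-1,"slide":[0,0,0.9],"yaw":0},{"grip":-1,"slide":[0,0,0],"yaw":0},{"grip":0,"slide":[0,0,0],"yaw":0},{"grip":0.3,"slide":[0,0,0],"yaw":0},{"grip":0.3,"slide":[0,0,0],"yaw":0},{"grip":0.45,"slide":[0,0,0],"yaw":0},{"grip":0.45,"slide":[0,0,0],"yaw":0}]' 120
python3 -m jog '[{"grip":1,"slide":[0,0,0],"yaw":0},{"grip":1,"slide":[0,0,0],"yaw":0},{"grip":1,"slide":[0,0,0],"yaw":0},{"grip":1,"slide":[0,0,0],"yaw":0},{"grip":1,"slide":[0,0,0],"yaw":0}]' 120
```

```text
clock: 4.35
position: [0.6478, 0.2284, 0.1052]
ee_rot: [-0.103, 0.995, -0.0, 0.0]
ft_force: [0.1, -0.2, -0.4]
grip_width: 0.276
grasp_force: 0.0
clock: 4.85
position: [0.648, 0.2279, 0.1056]
ee_rot: [-0.103, 0.995, -0.0, 0.0]
ft_force: [-1.2, -3.7, 5.0]
grip_width: 0.238
grasp_force: 117.8
```

```bash
python3 -m jog '[{"grip":1,"slide":[0,0,-0.5],"yaw":0},{"grip":1,"slide":[0,0,-1],"yaw":0},{"grip":1,"slide":[0,0,-2],"yaw":0},{"grip":1,"slide":[0,0,-3.5],"yaw":0},{"grip":1,"slide":[0,0,-4],"yaw":0},{"grip":1,"slide":[0,0,-4],"yaw":0},{"grip":1,"slide":[0,0,-4],"yaw":0},{"grip":1,"slide":[0,0,-3],"yaw":0}]'
python3 -m jog '[{"grip":1,"slide":[0,-2,0],"yaw":0.111},{"grip":1,"slide":[0,-3,0],"yaw":0.112},{"grip":1,"slide":[0,-4,0],"yaw":0},{"grip":1,"slide":[0,-4,0],"yaw":0},{"grip":1,"slide":[0,-4,0],"yaw":0},{"grip":1,"slide":[0,-4,0],"yaw":0},{"grip":1,"slide":[0,-3,0],"yaw":0},{"grip":1,"slide":[0,0,0],"yaw":0}]'
python3 - <<'E'
from h import *
o=manip.get_obs();im=manip.camera("wrist");cv2.imwrite("pics/w2.png",im);k,f=cam("wrist")
np.save("w2.npy",dict(k=k,f=f,o=o),allow_pickle=True)
print(o["position"],o["ee_rot"],o["ft_force"],o["torque"],px(k,f,[.6125,-.157,.15]))
E
```

```text
clock: 5.65
position: [0.6473, 0.2296, 0.3289]
ee_rot: [-0.103, 0.995, 0.001, 0.001]
ft_force: [0.4, -0.2, -0.9]
grip_width: 0.24
grasp_force: 117.5
clock: 6.45
position: [0.6509, -0.0163, 0.3259]
ee_rot: [0.012, 1.0, -0.001, 0.0]
ft_force: [1.0, -1.0, -1.5]
grip_width: 0.237
grasp_force: 117.6
[ 0.65085433 -0.01631053  0.3259433 ] [ 1.19537815e-02  9.99928121e-01 -8.29216509e-04  4.14320540e-04] [ 0.97654852 -1.04173042 -1.45647665] [-0.06045704  0.08364846  0.00461084] [ 85.2127912  164.65753129]
```

View pics/w2.png

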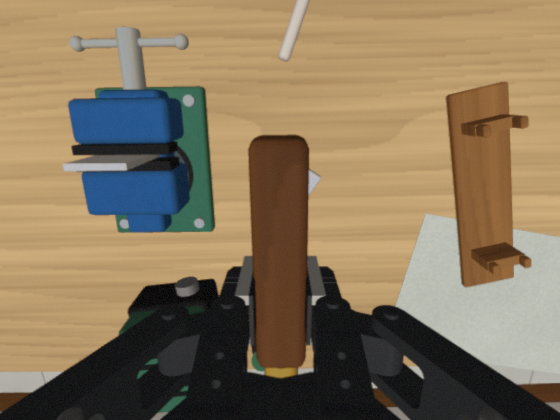

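The vise lies at the upper left, with the plate's top strip near (66–130, 160–168). The empty rest is at the right and the file is held straight. I need a zoom on the plate.

Run:
```python
import cv2
a=cv2.imread("pics/w2.png")[75:240,50:220];cv2.imwrite("pics/w2c.png",cv2.resize(a,None,fx=3.5,fy=3.5,interpolation=cv2.INTER_CUBIC))
```

```text
(no output)
```

View pics/w2c.png

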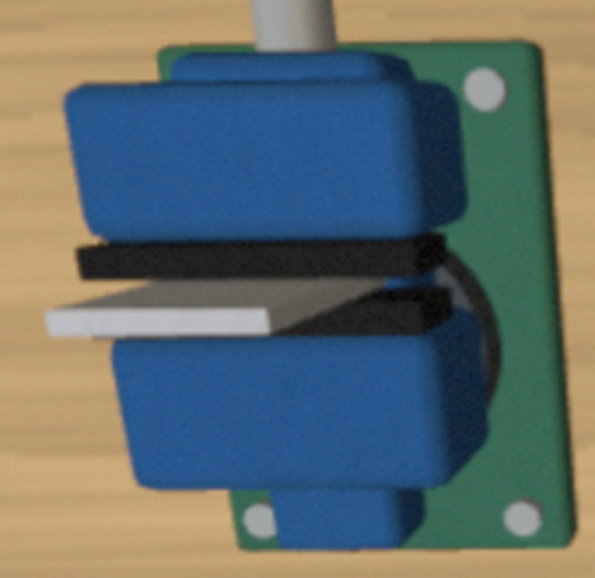

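Run:
```python
from rel import *
d=np.load("w2.npy",allow_pickle=True).item();k,f=d["k"],d["f"]
s=lambda u,v:(u/3.5+50,v/3.5+75)
for z in(.142,.15,.158):
    P=np.array([w(k,f,s(*p),z) for p in((45,312),(267,309),(271,333),(52,337))]);c=P.mean(0)
    print(z,P.round(4).tolist(),c.round(4),np.linalg.norm(P[0]-P[1]),np.linalg.norm(P[2]-P[3]),[np.degrees(np.arctan2((a-b)[0],(a-b)[1])) for a,b in((P[1],P[0]),(P[2],P[3]))])
for n,p,z in(("jaw1",(68,87),.1),("jaw1b",(405,84),.1),("jaw2",(135,488),.1),("jaw2b",(450,488),.1),("bR",(545,42),.01),("bRf",(575,548),.01)):print(n,w(k,f,s(*p),z).round(4))
```

```text
0.142 [[0.6129, -0.1793, 0.142], [0.6135, -0.1296, 0.142], [0.6188, -0.1295, 0.142], [0.6186, -0.1789, 0.142]] [ 0.616  -0.1543  0.142 ] 0.04968505107483723 0.04935950582075693 [np.float64(0.6170838360111679), np.float64(0.3164559464408517)]
0.15 [[0.6117, -0.1739, 0.15], [0.6122, -0.1258, 0.15], [0.6174, -0.1258, 0.15], [0.6171, -0.1736, 0.15]] [ 0.6146 -0.1498  0.15  ] 0.04811142660909128 0.04779619202120626 [np.float64(0.6170838360112197), np.float64(0.31645594644085884)]
0.158 [[0.6104, -0.1686, 0.158], [0.6109, -0.122, 0.158], [0.616, -0.122, 0.158], [0.6157, -0.1682, 0.158]] [ 0.6133 -0.1452  0.158 ] 0.04653780214334536 0.04623287822165566 [np.float64(0.6170838360111381), np.float64(0.316455946440866)]
jaw1 [ 0.5647 -0.1897  0.1   ]
jaw1b [ 0.5662 -0.107   0.1   ]
jaw2 [ 0.6677 -0.1932  0.1   ]
jaw2b [ 0.6695 -0.1076  0.1   ]
bR [ 0.5525 -0.091   0.01  ]
bRf [ 0.7224 -0.0952  0.01  ]
```

```bash
python3 -m jog '[{"grip":1,"slide":[2.6,-2.0,1.0],"yaw":0},{"grip":1,"slide":[2.6,-2.0,1.0],"yaw":0},{"grip":1,"slide":[2.6,-2.0,1.0],"yaw":0},{"grip":1,"slide":[2.6,-2.0,1.0],"yaw":0},{"grip":1,"slide":[2.6,-2.0,1.5],"yaw":0},{"grip":1,"slide":[2.6,-2.0,1.5],"yaw":0},{"grip":1,"slide":[2.5,-2.2,1.5],"yaw":0},{"grip":1,"slide":[0,0,0],"yaw":0}]'
cat > ft.py <<'E'
from rel import *
import sys
F=[];
for i in range(int(sys.argv[1])):
    manip.camera("top");o=manip.get_obs();F.append(np.r_[o["ft_force"],o["torque"]])
F=np.array(F);print("F",F.mean(0).round(2),"sd",F.std(0).round(2),"pos",np.round(o["position"],4),"q",np.round(o["ee_rot"],4),"t",o["clock"])
E
python3 ft.py 6
```

```text
clock: 7.3
position: [0.4648, -0.151, 0.2386]
ee_rot: [0.01, 1.0, 0.0, -0.002]
ft_force: [-0.2, 0.2, -1.0]
grip_width: 0.238
grasp_force: 117.5
F [ 0.68  0.63 -1.19  0.02  0.08 -0.  ] sd [0.6  0.69 0.37 0.03 0.03 0.03] pos [ 0.469  -0.1484  0.2404] q [7.3e-03 1.0e+00 1.0e-04 5.0e-04] t 7.6
```

```bash
python3 -m jog '[{"grip":1,"slide":[0.2,-0.6,0.7],"yaw":0},{"grip":1,"slide":[0,0,0.7],"yaw":0},{"grip":1,"slide":[0,0,0.6],"yaw":0},{"grip":1,"slide":[0,0,0],"yaw":0},{"grip":1,"slide":[0,0,0],"yaw":0}]'; python3 ft.py 3
python3 -m jog '[{"grip":1,"slide":[0,0,0.2],"yaw":0},{"grip":1,"slide":[0,0,0.2],"yaw":0},{"grip":1,"slide":[0,0,0],"yaw":0}]'; python3 ft.py 1
python3 -m jog '[{"grip":1,"slide":[0,0,0.2],"yaw":0},{"grip":1,"slide":[0,0,0],"yaw":0}]'; python3 ft.py 1
python3 -m jog '[{"grip":1,"slide":[0,0,0.2],"yaw":0},{"grip":1,"slide":[0,0,0],"yaw":0}]'; python3 ft.py 1
```

```text
clock: 8.1
position: [0.4658, -0.1555, 0.2196]
ee_rot: [0.008, 1.0, 0.0, -0.0]
ft_force: [0.2, 0.2, -1.0]
grip_width: 0.236
grasp_force: 117.6
F [ 0.04  0.06 -1.56  0.01  0.07  0.02] sd [0.6  0.08 0.23 0.03 0.04 0.03] pos [ 0.466  -0.1556  0.2201] q [8.4e-03 1.0e+00 0.0e+00 2.0e-04] t 8.25
clock: 8.55
position: [0.4657, -0.1556, 0.2156]
ee_rot: [0.008, 1.0, 0.0, -0.0]
ft_force: [0.6, 0.2, -1.3]
grip_width: 0.236
grasp_force: 117.6
F [ 0.11 -0.46 -1.49  0.04  0.13  0.01] sd [0. 0. 0. 0. 0. 0.] pos [ 0.4658 -0.1555  0.2157] q [ 8.4e-03  1.0e+00  1.0e-04 -1.0e-04] t 8.6
clock: 8.8
position: [0.4657, -0.1556, 0.2136]
ee_rot: [0.008, 1.0, 0.0, -0.0]
ft_force: [1.0, -0.3, -1.3]
grip_width: 0.235
grasp_force: 117.6
F [-0.23 -0.17 -1.3  -0.08  0.14 -0.02] sd [0. 0. 0. 0. 0. 0.] pos [ 0.4658 -0.1555  0.2138] q [ 8.4e-03  1.0e+00  1.0e-04 -1.0e-04] t 8.85
clock: 9.05
position: [0.4657, -0.1555, 0.2116]
ee_rot: [0.008, 1.0, 0.0, -0.0]
ft_force: [0.5, 0.4, -0.9]
grip_width: 0.236
grasp_force: 117.6
F [-0.04  0.42 -1.23  0.05  0.08 -0.01] sd [0. 0. 0. 0. 0. 0.] pos [ 0.4658 -0.1556  0.2117] q [ 8.4e-03  1.0e+00  1.0e-04 -1.0e-04] t 9.1
```

Run:
```python
from rel import *
cv2.imwrite("pics/s3.png",cv2.resize(manip.camera("scene")[110:260,150:300],None,fx=4,fy=4,interpolation=cv2.INTER_CUBIC))
```

```text
(no output)
```

View pics/s3.png

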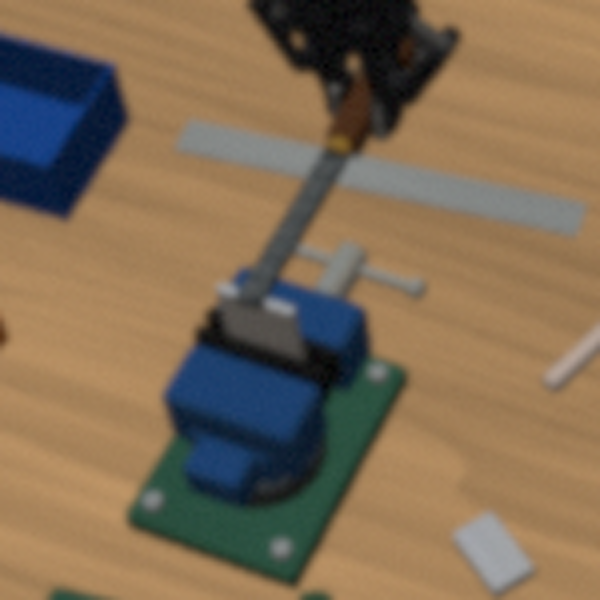

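The blade tip lies over the middle of the plate's edge, around (250,297) in the crop, and there is no contact yet.

```bash
for i in 1; do python3 -m jog '[{"grip":1,"slide":[0,0,0.2],"yaw":0},{"grip":1,"slide":[0,0,0.2],"yaw":0},{"grip":1,"slide":[0,0,0],"yaw":0}]' |sed -n 4p; python3 ft.py 2; done
python3 -m jog '[{"grip":1,"slide":[0,0,0.2],"yaw":0},{"grip":1,"slide":[0,0,0],"yaw":0}]'|sed -n 4p; python3 ft.py 2
```

```text
ft_force: [-0.5, -0.0, -0.8]
F [-0.06 -0.32 -2.   -0.    0.12  0.  ] sd [0.53 0.66 0.22 0.01 0.01 0.02] pos [ 0.4658 -0.1556  0.2078] q [ 8.4e-03  1.0e+00  0.0e+00 -1.0e-04] t 9.55
ft_force: [0.3, -0.6, -1.7]
F [ 0.09  0.05 -1.37 -0.02  0.1   0.  ] sd [0.05 0.78 0.12 0.03 0.01 0.04] pos [ 0.4658 -0.1556  0.2058] q [ 8.4e-03  1.0e+00  1.0e-04 -1.0e-04] t 9.85
```

```bash
python3 -m jog '[{"grip":1,"slide":[0,0,0.15],"yaw":0},{"grip":1,"slide":[0,0,0],"yaw":0}]' |sed -n 4p; python3 ft.py 2
python3 -m jog '[{"grip":1,"slide":[0,0,0.1],"yaw":0},{"grip":1,"slide":[0,0,0],"yaw":0}]'|sed -n 4p; python3 ft.py 2
python3 -m jog '[{"grip":1,"slide":[0,0,0.1],"yaw":0},{"grip":1,"slide":[0,0,0],"yaw":0}]'|sed -n 4p; python3 ft.py 2
```

```text
ft_force: [-0.1, 0.3, -2.5]
F [ 0.42  0.13 -1.9  -0.02  0.07  0.01] sd [0.12 0.09 0.41 0.02 0.04 0.03] pos [ 0.4658 -0.1556  0.2043] q [ 8.4e-03  1.0e+00  0.0e+00 -1.0e-04] t 10.15
ft_force: [-0.9, -0.5, -0.7]
F [-0.09 -0.45 -1.48  0.03  0.06 -0.03] sd [0.04 0.88 0.43 0.01 0.02 0.03] pos [ 0.4658 -0.1556  0.2033] q [ 0.0084  1.      0.     -0.    ] t 10.45
ft_force: [0.3, 0.0, -1.5]
F [-0.57 -0.15 -0.97  0.01  0.02 -0.02] sd [0.54 0.12 0.1  0.01 0.01 0.02] pos [ 0.4659 -0.1556  0.2024] q [8.5e-03 1.0e+00 0.0e+00 1.0e-04] t 10.75
```

```bash
python3 -m jog '[{"grip":1,"slide":[0,0,0.05],"yaw":0},{"grip":1,"slide":[0,0,0],"yaw":0}]' |sed -n 4p; python3 ft.py 2
python3 -m jog '[{"grip":1,"slide":[0,0,0.05],"yaw":0},{"grip":1,"slide":[0,0,0],"yaw":0}]'|sed -n 4p; python3 ft.py 2
```

```text
ft_force: [0.7, -1.0, -0.7]
F [-0.41 -0.09 -0.14 -0.   -0.05 -0.04] sd [0.15 0.2  0.15 0.01 0.02 0.01] pos [ 0.4659 -0.1556  0.202 ] q [8.4e-03 1.0e+00 0.0e+00 2.0e-04] t 11.05
ft_force: [-0.1, -0.2, -0.0]
F [ 0.07  0.44  0.33 -0.04 -0.16 -0.04] sd [0.4  0.46 0.01 0.03 0.01 0.03] pos [ 0.4659 -0.1556  0.2015] q [8.4e-03 1.0e+00 0.0e+00 1.0e-04] t 11.35
```

```bash
python3 -m jog '[{"grip":1,"slide":[0,0,0.1],"yaw":0},{"grip":1,"slide":[0,0,0],"yaw":0}]' |sed -n 4p; python3 ft.py 2
python3 -m jog '[{"grip":1,"slide":[0,0,0.1],"yaw":0},{"grip":1,"slide":[0,0,0],"yaw":0}]'|sed -n 4p; python3 ft.py 3
```

```text
ft_force: [-0.0, -0.1, 1.8]
F [-0.13  0.03  2.07  0.07 -0.34  0.01] sd [0.29 0.   0.09 0.06 0.   0.03] pos [ 0.466  -0.1556  0.2005] q [8.4e-03 1.0e+00 0.0e+00 2.0e-04] t 11.65
ft_force: [-0.2, 0.5, 2.6]
F [ 0.12 -0.43  3.01  0.03 -0.55  0.03] sd [0.24 0.24 0.41 0.01 0.03 0.02] pos [ 0.466  -0.1556  0.1996] q [8.4e-03 1.0e+00 0.0e+00 2.0e-04] t 12.0
```

```bash
cat > f.py <<'E'
from rel import *
o=manip.get_obs();p=o["position"];L=.615-p[0];print("x",round(p[0],4),"y",round(p[1],4),"z",round(p[2],4),"Fz",round(o["ft_force"][2]+1.35,1),"Ftau",round((.10-o["torque"][1])/L,1),"Fx",round(o["ft_force"][0],1),"t",o["clock"])
E
python3 -m jog '[{"grip":1,"slide":[0,0,0.1],"yaw":0},{"grip":1,"slide":[0,0,0.1],"yaw":0},{"grip":1,"slide":[0,0,0],"yaw":0}]' >/dev/null; python3 f.py
python3 -m jog '[{"grip":1,"slide":[-0.5,0,0],"yaw":0},{"grip":1,"slide":[-0.5,0,-0.02],"yaw":0},{"grip":1,"slide":[-0.5,0,-0.03],"yaw":0}]' >/dev/null; python3 f.py
python3 -m jog '[{"grip":1,"slide":[-0.5,0,-0.03],"yaw":0},{"grip":1,"slide":[-0.5,0,-0.03],"yaw":0}]' >/dev/null; python3 f.py
```

```text
x 0.4662 y -0.1556 z 0.1976 Fz 7.1 Ftau 6.8 Fx -1.8 t 12.3
x 0.4806 y -0.156 z 0.1979 Fz 7.5 Ftau 1.5 Fx -3.7 t 12.6
x 0.4906 y -0.1562 z 0.1985 Fz 7.4 Ftau 1.1 Fx -4.3 t 12.8
```

```bash
python3 -m jog '[{"grip":1,"slide":[-0.5,0,-0.03],"yaw":0},{"grip":1,"slide":[-0.5,0,-0.02],"yaw":0}]' >/dev/null; python3 f.py
python3 -m jog '[{"grip":1,"slide":[-0.5,0,-0.02],"yaw":0},{"grip":1,"slide":[-0.5,0,-0.02],"yaw":0}]' >/dev/null; python3 f.py
python3 -m jog '[{"grip":1,"slide":[-0.5,0,-0.02],"yaw":0},{"grip":1,"slide":[-0.5,0,-0.02],"yaw":0}]' >/dev/null; python3 f.py
```

```text
x 0.5005 y -0.1563 z 0.199 Fz 7.7 Ftau 0.0 Fx -4.5 t 13.0
x 0.5105 y -0.1565 z 0.1993 Fz 8.4 Ftau 0.6 Fx -5.0 t 13.2
x 0.5204 y -0.1567 z 0.1997 Fz 8.3 Ftau -0.8 Fx -3.9 t 13.4
```

```bash
python3 -m jog '[{"grip":1,"slide":[-0.5,0,-0.03],"yaw":0},{"grip":1,"slide":[-0.5,0,-0.03],"yaw":0}]' >/dev/null; python3 f.py
python3 -m jog '[{"grip":1,"slide":[-0.5,0,-0.02],"yaw":0},{"grip":1,"slide":[-0.5,0,-0.02],"yaw":0}]' >/dev/null; python3 f.py
python3 -m jog '[{"grip":1,"slide":[-0.5,0,-0.02],"yaw":0},{"grip":1,"slide":[-0.5,0,-0.02],"yaw":0}]' >/dev/null; python3 f.py
```

```text
x 0.5304 y -0.1569 z 0.2002 Fz 7.1 Ftau -2.9 Fx -3.7 t 13.6
x 0.5403 y -0.157 z 0.2005 Fz 6.8 Ftau -3.4 Fx -4.1 t 13.8
x 0.5503 y -0.1572 z 0.2009 Fz 5.5 Ftau -4.7 Fx -3.5 t 14.0
```

```bash
python3 -m jog '[{"grip":1,"slide":[-0.5,0,0.03],"yaw":0},{"grip":1,"slide":[-0.5,0,0.0],"yaw":0}]' >/dev/null; python3 f.py
python3 -m jog '[{"grip":1,"slide":[-0.5,0,0],"yaw":0},{"grip":1,"slide":[-0.2,0,0],"yaw":0}]' >/dev/null; python3 f.py
python3 -m jog '[{"grip":1,"slide":[-0.1,0,-0.6],"yaw":0},{"grip":1,"slide":[0,0,-1.0],"yaw":0},{"grip":1,"slide":[0,0,-0.6],"yaw":0},{"grip":1,"slide":[0,0,0],"yaw":0}]' ;python3 ft.py 3
```

```text
x 0.5603 y -0.1573 z 0.2006 Fz 7.6 Ftau -7.8 Fx -3.2 t 14.2
x 0.5675 y -0.1575 z 0.2007 Fz 8.3 Ftau -10.1 Fx -5.4 t 14.4
clock: 14.8
position: [0.5691, -0.1574, 0.224]
ee_rot: [0.008, 1.0, -0.0, 0.001]
ft_force: [0.6, -0.7, -0.8]
grip_width: 0.235
grasp_force: 117.7
F [-0.25 -0.21 -1.91 -0.01  0.11 -0.05] sd [0.07 0.32 0.66 0.03 0.02 0.03] pos [ 0.5686 -0.1572  0.2227] q [ 8.4e-03  1.0e+00  1.0e-04 -2.0e-04] t 14.95
```

```bash
python3 -m jog '[{"grip":1,"slide":[2.0,0.05,0],"yaw":0},{"grip":1,"slide":[3.0,0.05,0],"yaw":0},{"grip":1,"slide":[3.2,0.0,0],"yaw":0},{"grip":1,"slide":[2.1,0,0],"yaw":0},{"grip":1,"slide":[0,0,0],"yaw":0},{"grip":1,"slide":[0,0,0.8],"yaw":0},{"grip":1,"slide":[0,0,0.8],"yaw":0},{"grip":1,"slide":[0,0,0],"yaw":0}]';python3 f.py
```

```text
clock: 15.75
position: [0.4657, -0.1543, 0.2051]
ee_rot: [0.008, 1.0, 0.0, -0.001]
ft_force: [-0.2, 0.7, -2.5]
grip_width: 0.241
grasp_force: 117.6
x 0.4657 y -0.1543 z 0.2051 Fz -1.1 Ftau -0.0 Fx -0.2 t 15.75
```

```bash
python3 -m jog '[{"grip":1,"slide":[0,0,0.3],"yaw":0},{"grip":1,"slide":[0,0,0],"yaw":0}]'>/dev/null;python3 f.py; python3 -m jog '[{"grip":1,"slide":[0,0,0.2],"yaw":0},{"grip":1,"slide":[0,0,0.1],"yaw":0},{"grip":1,"slide":[0,0,0],"yaw":0}]'>/dev/null;python3 f.py
```

```text
x 0.466 y -0.1545 z 0.2034 Fz -0.4 Ftau -0.7 Fx 0.2 t 15.95
x 0.4661 y -0.1546 z 0.2011 Fz 2.0 Ftau 2.0 Fx -0.7 t 16.25
```

```bash
python3 -m jog '[{"grip":1,"slide":[0,0,0.15],"yaw":0},{"grip":1,"slide":[0,0,0.15],"yaw":0},{"grip":1,"slide":[0,0,0],"yaw":0}]'>/dev/null;python3 f.py
```

```text
x 0.4664 y -0.1547 z 0.1983 Fz 6.9 Ftau 5.3 Fx -0.0 t 16.55
```

```bash
python3 -m jog '[{"grip":1,"slide":[-0.5,0,0.03],"yaw":0},{"grip":1,"slide":[-0.5,0,0],"yaw":0},{"grip":1,"slide":[-0.5,0,-0.03],"yaw":0}]'>/dev/null;python3 f.py
python3 -m jog '[{"grip":1,"slide":[-0.5,0,-0.03],"yaw":0},{"grip":1,"slide":[-0.5,0,-0.03],"yaw":0},{"grip":1,"slide":[-0.5,0,-0.03],"yaw":0},{"grip":1,"slide":[-0.5,0,-0.02],"yaw":0}]'>/dev/null;python3 f.py
```

```text
x 0.4808 y -0.1551 z 0.1982 Fz 7.7 Ftau 1.6 Fx -3.9 t 16.85
x 0.5008 y -0.1554 z 0.1992 Fz 6.5 Ftau 0.1 Fx -3.4 t 17.25
```

```bash
python3 -m jog '[{"grip":1,"slide":[-0.5,0,-0.02],"yaw":0},{"grip":1,"slide":[-0.5,0,-0.03],"yaw":0},{"grip":1,"slide":[-0.5,0,-0.02],"yaw":0}]'>/dev/null;python3 f.py
python3 -m jog '[{"grip":1,"slide":[-0.5,0,-0.02],"yaw":0},{"grip":1,"slide":[-0.5,0,-0.02],"yaw":0}]'>/dev/null;python3 f.py
```

```text
x 0.5157 y -0.1556 z 0.1998 Fz 7.3 Ftau -0.8 Fx -3.6 t 17.55
x 0.5257 y -0.1558 z 0.2002 Fz 6.5 Ftau -1.9 Fx -3.7 t 17.75
```

```bash
python3 -m jog '[{"grip":1,"slide":[-0.5,0,0],"yaw":0},{"grip":1,"slide":[-0.5,0,-0.01],"yaw":0},{"grip":1,"slide":[-0.5,0,-0.01],"yaw":0}]'>/dev/null;python3 f.py
python3 -m jog '[{"grip":1,"slide":[-0.5,0,-0.01],"yaw":0},{"grip":1,"slide":[-0.5,0,-0.01],"yaw":0}]'>/dev/null;python3 f.py
```

```text
x 0.5406 y -0.1561 z 0.2004 Fz 6.6 Ftau -3.3 Fx -3.8 t 18.05
x 0.5506 y -0.1563 z 0.2006 Fz 7.5 Ftau -4.9 Fx -3.9 t 18.25
```

```bash
python3 -m jog '[{"grip":1,"slide":[-0.5,0,0],"yaw":0},{"grip":1,"slide":[-0.5,0,0],"yaw":0},{"grip":1,"slide":[-0.5,0,0],"yaw":0},{"grip":1,"slide":[-0.2,0,0],"yaw":0}]'>/dev/null;python3 f.py
python3 -m jog '[{"grip":1,"slide":[-0.1,0,-0.6],"yaw":0},{"grip":1,"slide":[0,0,-1.0],"yaw":0},{"grip":1,"slide":[0,0,-0.6],"yaw":0},{"grip":1,"slide":[0,0,0],"yaw":0},{"grip":1,"slide":[0,0,0],"yaw":0}]';python3 f.py
```

```text
x 0.5677 y -0.1565 z 0.2006 Fz 8.6 Ftau -10.3 Fx -4.1 t 18.65
clock: 19.15
position: [0.5688, -0.1563, 0.2226]
ee_rot: [0.008, 1.0, 0.0, 0.0]
ft_force: [-0.6, -0.2, -1.5]
grip_width: 0.232
grasp_force: 117.7
x 0.5688 y -0.1563 z 0.2226 Fz -0.2 Ftau -1.4 Fx -0.6 t 19.15
```

```bash
python3 -m jog '[{"grip":1,"slide":[2.0,0,0],"yaw":0},{"grip":1,"slide":[3.0,0,0],"yaw":0},{"grip":1,"slide":[3.2,0.0,0],"yaw":0},{"grip":1,"slide":[2.1,0,0],"yaw":0},{"grip":1,"slide":[0,0,0.2],"yaw":0},{"grip":1,"slide":[0,0,0.8],"yaw":0},{"grip":1,"slide":[0,0,0.8],"yaw":0},{"grip":1,"slide":[0,0,0],"yaw":0}]'>/dev/null;python3 -m jog '[{"grip":1,"slide":[0,0,0],"yaw":0},{"grip":1,"slide":[0,0,0.2],"yaw":0},{"grip":1,"slide":[0,0,0.2],"yaw":0},{"grip":1,"slide":[0,0,0],"yaw":0}]'>/dev/null; python3 f.py
```

```text
x 0.4663 y -0.1546 z 0.2007 Fz 3.0 Ftau 2.6 Fx 0.7 t 20.35
```

```bash
python3 -m jog '[{"grip":1,"slide":[0,0,0.15],"yaw":0},{"grip":1,"slide":[0,0,0.15],"yaw":0},{"grip":1,"slide":[0,0,0],"yaw":0}]'>/dev/null;python3 f.py
python3 -m jog '[{"grip":1,"slide":[-0.5,0,0.03],"yaw":0},{"grip":1,"slide":[-0.5,0,0],"yaw":0},{"grip":1,"slide":[-0.5,0,-0.03],"yaw":0}]'>/dev/null;python3 f.py
python3 -m jog '[{"grip":1,"slide":[-0.5,0,-0.03],"yaw":0},{"grip":1,"slide":[-0.5,0,-0.03],"yaw":0},{"grip":1,"slide":[-0.5,0,-0.03],"yaw":0},{"grip":1,"slide":[-0.5,0,-0.02],"yaw":0}]'>/dev/null;python3 f.py
```

```text
x 0.4664 y -0.1547 z 0.1979 Fz 6.9 Ftau 6.0 Fx 0.5 t 20.65
x 0.4808 y -0.1551 z 0.1978 Fz 8.2 Ftau 1.3 Fx -4.0 t 20.95
x 0.5008 y -0.1554 z 0.1989 Fz 7.3 Ftau 0.1 Fx -3.4 t 21.35
```

```bash
python3 -m jog '[{"grip":1,"slide":[-0.5,0,-0.02],"yaw":0},{"grip":1,"slide":[-0.5,0,-0.03],"yaw":0},{"grip":1,"slide":[-0.5,0,-0.02],"yaw":0}]'>/dev/null;python3 f.py
python3 -m jog '[{"grip":1,"slide":[-0.5,0,-0.02],"yaw":0},{"grip":1,"slide":[-0.5,0,-0.02],"yaw":0}]'>/dev/null;python3 f.py
```

```text
x 0.5157 y -0.1557 z 0.1995 Fz 7.9 Ftau -0.4 Fx -4.4 t 21.65
x 0.5257 y -0.1558 z 0.1999 Fz 7.5 Ftau -2.0 Fx -4.2 t 21.85
```

```bash
python3 -m jog '[{"grip":1,"slide":[-0.5,0,-0.02],"yaw":0},{"grip":1,"slide":[-0.5,0,-0.02],"yaw":0},{"grip":1,"slide":[-0.5,0,-0.01],"yaw":0}]'>/dev/null;python3 f.py
python3 -m jog '[{"grip":1,"slide":[-0.5,0,-0.02],"yaw":0},{"grip":1,"slide":[-0.5,0,-0.01],"yaw":0}]'>/dev/null;python3 f.py
```

```text
x 0.5406 y -0.1561 z 0.2004 Fz 7.6 Ftau -3.2 Fx -3.9 t 22.15
x 0.5506 y -0.1562 z 0.2006 Fz 6.9 Ftau -4.5 Fx -3.6 t 22.35
```

```bash
python3 -m jog '[{"grip":1,"slide":[-0.5,0,0],"yaw":0},{"grip":1,"slide":[-0.5,0,-0.01],"yaw":0},{"grip":1,"slide":[-0.5,0,-0.01],"yaw":0},{"grip":1,"slide":[-0.2,0,0],"yaw":0}]'>/dev/null;python3 f.py
python3 -m jog '[{"grip":1,"slide":[-0.1,0,-0.6],"yaw":0},{"grip":1,"slide":[0,0,-1.0],"yaw":0},{"grip":1,"slide":[0,0,-0.6],"yaw":0},{"grip":1,"slide":[0,0,0],"yaw":0},{"grip":1,"slide":[0,0,0],"yaw":0}]';python3 f.py
```

```text
x 0.5677 y -0.1565 z 0.2008 Fz 7.4 Ftau -10.1 Fx -3.6 t 22.75
clock: 23.25
position: [0.5688, -0.1563, 0.2228]
ee_rot: [0.008, 1.0, 0.0, 0.0]
ft_force: [-0.1, -0.2, -1.3]
grip_width: 0.238
grasp_force: 117.7
x 0.5688 y -0.1563 z 0.2228 Fz 0.0 Ftau 0.7 Fx -0.1 t 23.25
```

```bash
python3 -m jog '[{"grip":1,"slide":[2.0,0,0],"yaw":0},{"grip":1,"slide":[3.0,0,0],"yaw":0},{"grip":1,"slide":[3.2,0.0,0],"yaw":0},{"grip":1,"slide":[2.1,0,0],"yaw":0},{"grip":1,"slide":[0,0,0.2],"yaw":0},{"grip":1,"slide":[0,0,0.8],"yaw":0},{"grip":1,"slide":[0,0,0.8],"yaw":0},{"grip":1,"slide":[0,0,0],"yaw":0}]'>/dev/null;python3 -m jog '[{"grip":1,"slide":[0,0,0],"yaw":0},{"grip":1,"slide":[0,0,0.2],"yaw":0},{"grip":1,"slide":[0,0,0.2],"yaw":0},{"grip":1,"slide":[0,0,0],"yaw":0}]'>/dev/null; python3 f.py
```

```text
x 0.4662 y -0.1547 z 0.2008 Fz 1.9 Ftau 3.0 Fx 0.8 t 24.45
```

```bash
python3 -m jog '[{"grip":1,"slide":[0,0,0.15],"yaw":0},{"grip":1,"slide":[0,0,0.15],"yaw":0},{"grip":1,"slide":[0,0,0],"yaw":0}]'>/dev/null;python3 f.py
python3 -m jog '[{"grip":1,"slide":[-0.5,0,0.03],"yaw":0},{"grip":1,"slide":[-0.5,0,0],"yaw":0},{"grip":1,"slide":[-0.5,0,-0.03],"yaw":0}]'>/dev/null;python3 f.py
python3 -m jog '[{"grip":1,"slide":[-0.5,0,-0.03],"yaw":0},{"grip":1,"slide":[-0.5,0,-0.03],"yaw":0},{"grip":1,"slide":[-0.5,0,-0.03],"yaw":0},{"grip":1,"slide":[-0.5,0,-0.02],"yaw":0}]'>/dev/null;python3 f.py
```

```text
x 0.4664 y -0.1547 z 0.1981 Fz 6.3 Ftau 6.2 Fx 0.3 t 24.75
x 0.4808 y -0.155 z 0.198 Fz 8.1 Ftau 1.4 Fx -4.1 t 25.05
x 0.5007 y -0.1554 z 0.199 Fz 6.8 Ftau 0.8 Fx -4.2 t 25.45
```

```bash
python3 -m jog '[{"grip":1,"slide":[-0.5,0,-0.02],"yaw":0},{"grip":1,"slide":[-0.5,0,-0.03],"yaw":0},{"grip":1,"slide":[-0.5,0,-0.02],"yaw":0}]'>/dev/null;python3 f.py
python3 -m jog '[{"grip":1,"slide":[-0.5,0,-0.02],"yaw":0},{"grip":1,"slide":[-0.5,0,-0.02],"yaw":0}]'>/dev/null;python3 f.py
```

```text
x 0.5157 y -0.1556 z 0.1997 Fz 8.1 Ftau -0.4 Fx -4.1 t 25.75
x 0.5256 y -0.1558 z 0.2 Fz 6.8 Ftau -1.4 Fx -3.5 t 25.95
```

```bash
python3 -m jog '[{"grip":1,"slide":[-0.5,0,-0.01],"yaw":0},{"grip":1,"slide":[-0.5,0,-0.02],"yaw":0},{"grip":1,"slide":[-0.5,0,-0.01],"yaw":0}]'>/dev/null;python3 f.py
python3 -m jog '[{"grip":1,"slide":[-0.5,0,-0.01],"yaw":0},{"grip":1,"slide":[-0.5,0,-0.01],"yaw":0}]'>/dev/null;python3 f.py
python3 -m jog '[{"grip":1,"slide":[-0.5,0,0],"yaw":0},{"grip":1,"slide":[-0.5,0,-0.01],"yaw":0},{"grip":1,"slide":[-0.5,0,-0.01],"yaw":0},{"grip":1,"slide":[-0.2,0,0],"yaw":0}]'>/dev/null;python3 f.py
python3 -m jog '[{"grip":1,"slide":[-0.1,0,-0.6],"yaw":0},{"grip":1,"slide":[0,0,-1.0],"yaw":0},{"grip":1,"slide":[0,0,-2],"yaw":0},{"grip":1,"slide":[0,0,-3],"yaw":0},{"grip":1,"slide":[0,0,-3],"yaw":0},{"grip":1,"slide":[0,0,-1],"yaw":0},{"grip":1,"slide":[0,0,0],"yaw":0}]'
python3 - <<'E'
from rel import *
print(tool([.648,.2287,.32]))
E
```

```text
x 0.5406 y -0.1561 z 0.2004 Fz 6.5 Ftau -2.9 Fx -4.0 t 26.25
x 0.5505 y -0.1562 z 0.2006 Fz 7.5 Ftau -5.3 Fx -4.1 t 26.45
x 0.5676 y -0.1565 z 0.2008 Fz 6.9 Ftau -9.2 Fx -3.6 t 26.85
clock: 27.55
position: [0.5692, -0.1564, 0.3082]
ee_rot: [0.008, 1.0, -0.0, 0.001]
ft_force: [-0.2, -0.3, -2.1]
grip_width: 0.234
grasp_force: 117.7
[-7.23728388 38.64030034 -1.16669285]
```

```bash
python3 -m jog '[{"grip":1,"slide":[-0.3,2,0],"yaw":0},{"grip":1,"slide":[-0.6,3.3,0],"yaw":0},{"grip":1,"slide":[-0.7,3.7,0],"yaw":0},{"grip":1,"slide":[-0.7,3.7,0],"yaw":0},{"grip":1,"slide":[-0.7,3.7,0],"yaw":0},{"grip":1,"slide":[-0.7,3.7,0],"yaw":0},{"grip":1,"slide":[-0.7,3.7,0],"yaw":0},{"grip":1,"slide":[-0.7,3.7,0],"yaw":0}]'>/dev/null
python3 -m jog '[{"grip":1,"slide":[-0.7,3.7,0],"yaw":0},{"grip":1,"slide":[-0.7,3.7,0],"yaw":0},{"grip":1,"slide":[-0.7,3,0],"yaw":0},{"grip":1,"slide":[0,0.7,0],"yaw":0},{"grip":1,"slide":[0,0,0],"yaw":-0.111},{"grip":1,"slide":[0,0,0],"yaw":-0.112},{"grip":1,"slide":[0,0,0],"yaw":0},{"grip":1,"slide":[0,0,0],"yaw":0}]'
python3 - <<'E'
from rel import *
o=manip.get_obs();im=manip.camera("wrist");cv2.imwrite("pics/w4.png",im);k,f=cam("wrist")
np.save("w4.npy",dict(k=k,f=f,o=o),allow_pickle=True)
print(tool([.648,.2287,.1056]),o["ee_rot"])
E
```

```text
clock: 29.15
position: [0.6471, 0.2278, 0.3056]
ee_rot: [-0.101, 0.995, -0.0, -0.001]
ft_force: [-0.2, -0.7, -1.4]
grip_width: 0.235
grasp_force: 117.5
[-0.12335345  0.06514114 20.02869942] [-1.00983200e-01  9.94887770e-01 -2.18440441e-04 -8.19328830e-04]
```

View pics/w4.png

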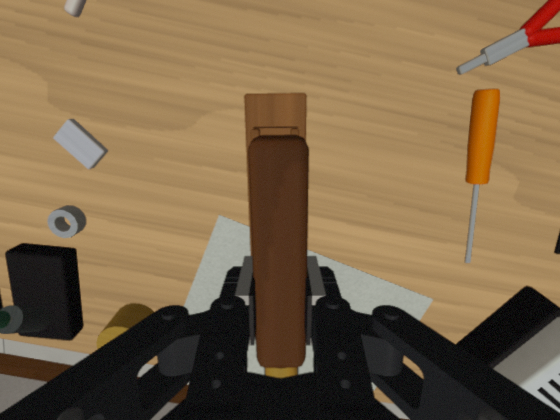

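The held file lines up with its rest. The handle's rear end is at (279,137), the same place in the grip as before, so it hasn't slipped.

```bash
python3 -m jog '[{"grip":1,"slide":[-0.1,0.1,2],"yaw":0},{"grip":1,"slide":[0,0,3],"yaw":0},{"grip":1,"slide":[0,0,3.5],"yaw":0},{"grip":1,"slide":[0,0,3.5],"yaw":0},{"grip":1,"slide":[0,0,3],"yaw":0},{"grip":1,"slide":[0,0,2],"yaw":0},{"grip":1,"slide":[0,0,0],"yaw":0},{"grip":1,"slide":[0,0,0],"yaw":0}]'
python3 - <<'E'
from rel import *
print(tool([.6478,.2290,.1056]),manip.get_obs()["ee_rot"])
E
```

```text
clock: 30.0
position: [0.6483, 0.2295, 0.1372]
ee_rot: [-0.102, 0.995, -0.0, 0.0]
ft_force: [-0.3, 0.4, -0.2]
grip_width: 0.234
grasp_force: 117.6
[ 0.05467652 -0.03897697  3.15889402] [-1.02202416e-01  9.94763621e-01 -1.77971203e-05  6.10971760e-05]
```

```bash
python3 -m jog '[{"grip":1,"slide":[0.05,-0.03,1],"yaw":0},{"grip":1,"slide":[0,0,0.8],"yaw":0},{"grip":1,"slide":[0,0,0.6],"yaw":0},{"grip":1,"slide":[0,0,0.4],"yaw":0},{"grip":1,"slide":[0,0,0],"yaw":0}]'; python3 ft.py 2
python3 -m jog '[{"grip":1,"slide":[0,0,0.15],"yaw":0},{"grip":1,"slide":[0,0,0],"yaw":0}]'>/dev/null; python3 ft.py 2
```

```text
clock: 30.5
position: [0.6494, 0.2296, 0.1151]
ee_rot: [-0.103, 0.995, 0.001, 0.003]
ft_force: [-14.9, -6.0, 41.3]
grip_width: 0.239
grasp_force: 125.3
F [-14.36  -6.31  41.18  -1.14   3.93   0.23] sd [0.27 0.21 0.01 0.   0.   0.01] pos [0.6494 0.2296 0.1152] q [-0.1027  0.9947  0.001   0.0026] t 30.6
F [-18.89  -8.3   50.63  -1.51   4.89   0.22] sd [0.11 0.56 0.66 0.06 0.   0.  ] pos [0.6495 0.2296 0.115 ] q [-0.1026  0.9947  0.0011  0.0028] t 30.9
```

Something blocks the file about 10 mm too high, so I back off and look.

```bash
python3 -m jog '[{"grip":1,"slide":[0,0,-0.5],"yaw":0},{"grip":1,"slide":[0,0,-1],"yaw":0},{"grip":1,"slide":[0,0,-1],"yaw":0},{"grip":1,"slide":[0,0,0],"yaw":0},{"grip":1,"slide":[0,0,0],"yaw":0}]'
python3 - <<'E'
from rel import *
a=manip.camera("scene");b=manip.camera("wrist");cv2.imwrite("pics/w5.png",b)
k,f=cam("wrist");np.save("w5.npy",dict(k=k,f=f,o=manip.get_obs()),allow_pickle=True)
c=cv2.resize(a[200:350,290:430],(560,600),interpolation=cv2.INTER_CUBIC)
cv2.imwrite("pics/s5.png",c);cv2.imwrite("pics/w5c.png",cv2.resize(b[60:280,180:400],None,fx=2.5,fy=2.5,interpolation=cv2.INTER_CUBIC))
E
```

```text
clock: 31.4
position: [0.6476, 0.2292, 0.132]
ee_rot: [-0.103, 0.995, 0.0, -0.0]
ft_force: [0.3, 0.2, -1.7]
grip_width: 0.236
grasp_force: 119.1
```

View pics/s5.png

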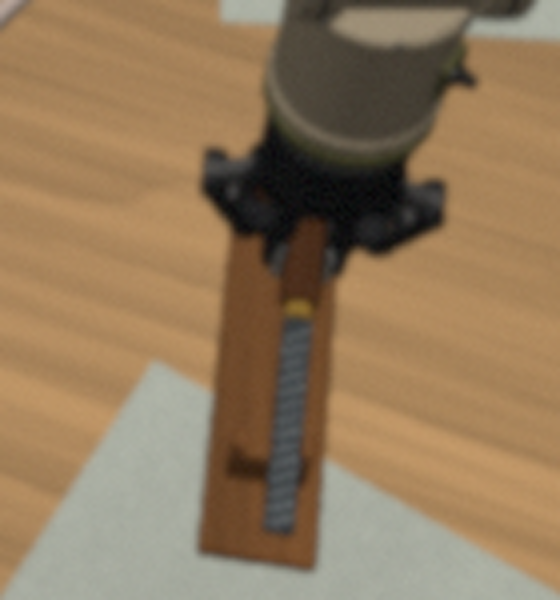

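View pics/w5c.png

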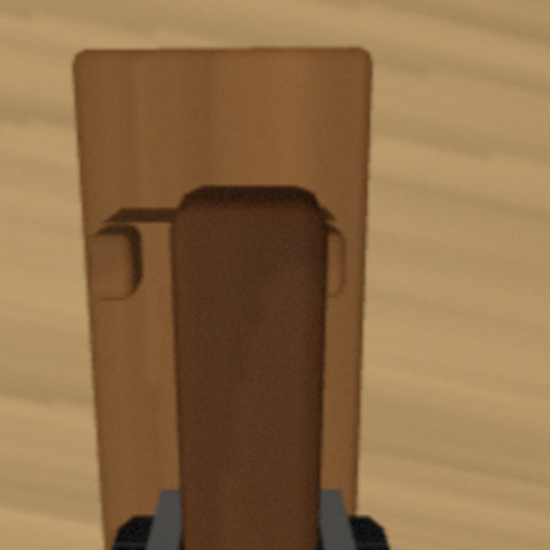

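Both views show the file too far to the +y side, right in the wrist crop: the left rear cheek is at (90–140, 265) and the right one is half hidden at (330–347, 265). I'll measure the offset.

Run:
```python
from rel import *
d=np.load("w5.npy",allow_pickle=True).item();k,f,o=d["k"],d["f"],d["o"];p=np.array(o["position"]);r=R.from_quat(o["ee_rot"])
t=lambda P:(r.inv().apply(P-p)*1000).round(1)
s=lambda u,v:(u/2.5+180,v/2.5+60)
print("cheek outer",t(w(k,f,s(90,262),.056)),t(w(k,f,s(347,262),.056)),"inner L",t(w(k,f,s(140,262),.056)))
print("rest edges back z12",t(w(k,f,s(74,60),.012)),t(w(k,f,s(371,60),.012)), "mid",t(w(k,f,s(95,420),.012)),t(w(k,f,s(360,420),.012)))
zt=p[2]-.0556+.01
print("handle",t(w(k,f,s(172,250),zt)),t(w(k,f,s(327,250),zt)),"mid",t(w(k,f,s(178,450),zt)),t(w(k,f,s(324,450),zt)))
d=np.load("w1.npy",allow_pickle=True).item();k1,f1=d["k"],d["f"]
print("w1 rest corners (same tool frame)",*[t(w(k1,f1,q,.012)) for q in((222,113),(290,110),(238,336),(292,335))])
print("w1 handle",t(w(k1,f1,(243,145),.06)),t(w(k1,f1,(266,143),.06)),"front",t(w(k1,f1,(247,250),.06)),t(w(k1,f1,(269,250),.06)),"tip",t(w(k1,f1,(263,364),.0525)))
print("w1 cheeks",[t(w(k1,f1,q,.056)) for q in((238,153),(272,153))],"front",[t(w(k1,f1,q,.0595)) for q in((244,317),(278,317))])
```

```text
cheek outer [ 52.4 -27.1  75.4] [52.4 18.2 75.4] inner L [ 52.4 -18.3  75.4]
rest edges back z12 [ 88.4 -36.6 119.5] [ 88.3  27.1 119.5] mid [  6.1 -36.7 119.4] [  6.   27.9 119.4]
handle [59.2 -9.8 45.7] [59.2 11.8 45.7] mid [29.2 -9.7 45.6] [29.2 12.2 45.6]
w1 rest corners (same tool frame) [ 89.4 -32.  119.5] [ 91.1  30.5 119.5] [-155.3  -30.4  119.2] [-154.8   31.4  119.2]
w1 handle [65.4 -8.7 71.5] [66.7  9.8 71.5] front [-26.2  -9.6  71.3] [-26.5   9.9  71.3] tip [-1.58e+02  1.00e-01  7.87e+01]
w1 cheeks [array([ 58.6, -13.5,  75.4]), array([58.2, 14.3, 75.4])] front [array([-95.9, -15.7,  71.8]), array([-96.4,  16.7,  71.8])]
```

Run:
```python
from rel import *
d=np.load("w5.npy",allow_pickle=True).item();k,f,o=d["k"],d["f"],d["o"];p=np.array(o["position"]);r=R.from_quat(o["ee_rot"])
t=lambda P:(r.inv().apply(P-p)*1000).round(1)
s=lambda u,v:(u/2.5+180,v/2.5+60)
zt=p[2]-.0556+.01
print("rear top edge",t(w(k,f,s(250,206),zt)),"rear bottom",t(w(k,f,s(250,187),zt-.02)),"rest back edge",t(w(k,f,s(222,50),.012)),"cheeks x",t(w(k,f,s(110,298),.056)),t(w(k,f,s(110,237),.056)))
k,f=cam("scene");q=lambda u,v:(u/4+150,v/4+110)
print("s3 tip",w(k,f,q(250,303),.1535),"plate",w(k,f,q(218,288),.1447),w(k,f,q(296,312),.1447))
q=lambda u,v:(u/4+290,v/4+200)
e=lambda P:t(P)
print("s5 tip top",t(w(k,f,q(279,533),.079)),"ferrule front",t(w(k,f,q(298,318),.080)),"handle front",t(w(k,f,q(298,300),.086)),"rest front",t(w(k,f,q(258,563),.012)))
# fresh top view
im=manip.camera("top");k,f=cam("top")
cv2.imwrite("pics/t6.png",cv2.resize(im[120:240,150:370],None,fx=3.6,fy=3.6,interpolation=cv2.INTER_CUBIC))
```

```text
rear top edge [65.2  1.1 45.7] rear bottom [66.1  1.1 65.7] rest back edge [ 90.3  -4.8 119.5] cheeks x [ 45.9 -23.9  75.4] [ 56.8 -23.3  75.4]
s3 tip [ 0.62494798 -0.155504    0.1535    ] plate [ 0.61657323 -0.18202199  0.1447    ] [ 0.61581723 -0.13147019  0.1447    ]
s5 tip top [-166.5    0.5   52.2] ferrule front [-43.8   0.4  51.3] handle front [-35.8  -1.   45.3] rest front [-161.7   -3.3  119.2]
```

View pics/t6.png

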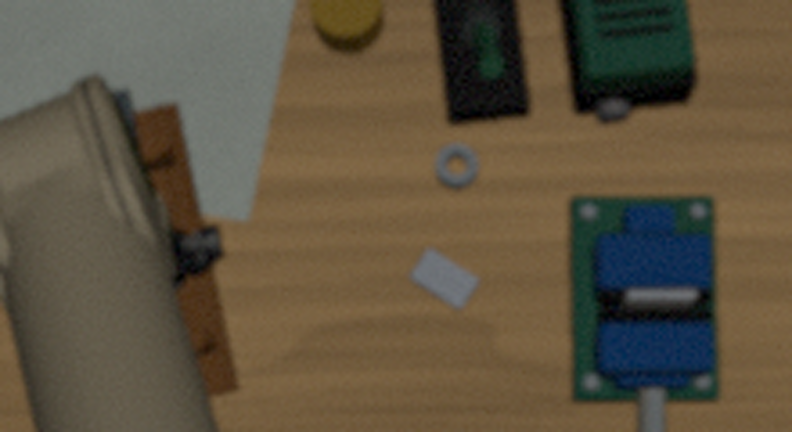

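Measured against its rest, the file sits about 5 mm too far in +y and is right along x. The same check puts the strokes at about 13 mm from the tip to 6 mm from the root, centred on the edge. The top view shows the bystanders and vise unmoved. I shift and lower again.

```bash
python3 -m jog '[{"grip":1,"slide":[0,-0.5,0],"yaw":0},{"grip":1,"slide":[0,-0.03,0],"yaw":0},{"grip":1,"slide":[0,0,0.7],"yaw":0},{"grip":1,"slide":[0,0,0.5],"yaw":0},{"grip":1,"slide":[0,0,0.3],"yaw":0},{"grip":1,"slide":[0,0,0],"yaw":0}]'; python3 -m jog '[{"grip":1,"slide":[0,0,0.2],"yaw":0},{"grip":1,"slide":[0,0,0],"yaw":0},{"grip":1,"slide":[0,0,0],"yaw":0}]'
```

```text
clock: 32.15
position: [0.6483, 0.224, 0.1163]
ee_rot: [-0.103, 0.995, -0.0, -0.001]
ft_force: [-0.2, -0.4, -2.0]
grip_width: 0.235
grasp_force: 119.1
clock: 32.45
position: [0.6488, 0.2241, 0.1153]
ee_rot: [-0.103, 0.995, 0.0, 0.0]
ft_force: [-1.0, 0.2, -1.2]
grip_width: 0.238
grasp_force: 119.1
```

```bash
python3 -m jog '[{"grip":1,"slide":[0,0,0.3],"yaw":0},{"grip":1,"slide":[0,0,0.2],"yaw":0},{"grip":1,"slide":[0,0,0],"yaw":0}]'; python3 -m jog '[{"grip":1,"slide":[0,0,0.2],"yaw":0},{"grip":1,"slide":[0,0,0],"yaw":0}]'
```

```text
clock: 32.75
position: [0.6493, 0.2243, 0.1112]
ee_rot: [-0.103, 0.995, 0.0, 0.001]
ft_force: [-4.6, -1.0, 8.1]
grip_width: 0.236
grasp_force: 120.4
clock: 32.95
position: [0.6496, 0.2244, 0.1094]
ee_rot: [-0.103, 0.995, 0.0, 0.001]
ft_force: [-0.2, 1.2, 4.3]
grip_width: 0.236
grasp_force: 119.8
```

```bash
python3 -m jog '[{"grip":1,"slide":[0,0,0],"yaw":0},{"grip":1,"slide":[0,0,0],"yaw":0}]' 20; python3 ft.py 1; python3 -m jog '[{"grip":1,"slide":[0,0,0.15],"yaw":0},{"grip":1,"slide":[0,0,0],"yaw":0}]' 20;  python3 ft.py 1
```

```text
clock: 33.15
position: [0.6496, 0.2244, 0.1091]
ee_rot: [-0.103, 0.995, 0.0, 0.001]
ft_force: [1.0, 2.1, 4.4]
grip_width: 0.237
grasp_force: 119.9
F [ 3.21  1.51  5.32  0.42 -1.13  0.12] sd [0. 0. 0. 0. 0. 0.] pos [0.6496 0.2244 0.109 ] q [-1.030e-01  9.947e-01  4.000e-04  1.200e-03] t 33.2
clock: 33.4
position: [0.6495, 0.2244, 0.1078]
ee_rot: [-0.103, 0.995, 0.0, 0.001]
ft_force: [-1.0, 0.3, 10.3]
grip_width: 0.23
grasp_force: 120.7
F [-0.78 -0.85  8.86  0.3  -0.88  0.08] sd [0. 0. 0. 0. 0. 0.] pos [0.6495 0.2244 0.1079] q [-1.030e-01  9.947e-01  4.000e-04  1.200e-03] t 33.45
```

```bash
python3 -m jog '[{"grip":1,"slide":[0.15,0,0],"yaw":0},{"grip":1,"slide":[0,0,0.1],"yaw":0},{"grip":1,"slide":[0,0,0],"yaw":0}]' 20; python3 ft.py 1; python3 -m jog '[{"grip":0.5,"slide":[0,0,0],"yaw":0},{"grip":0.5,"slide":[0,0,0],"yaw":0},{"grip":0.5,"slide":[0,0,0],"yaw":0}]' 20;  python3 ft.py 1
```

```text
clock: 33.75
position: [0.6488, 0.2242, 0.1074]
ee_rot: [-0.103, 0.995, 0.001, 0.002]
ft_force: [1.3, -0.0, 10.2]
grip_width: 0.235
grasp_force: 120.7
F [ 1.48e+00  6.60e-01  1.04e+01  3.80e-01 -1.48e+00  1.00e-02] sd [0. 0. 0. 0. 0. 0.] pos [0.6488 0.2242 0.1075] q [-1.029e-01  9.947e-01  6.000e-04  2.200e-03] t 33.8
clock: 34.1
position: [0.6471, 0.2236, 0.1053]
ee_rot: [-0.103, 0.995, -0.0, -0.0]
ft_force: [1.3, 0.5, 2.2]
grip_width: 0.249
grasp_force: 33.1
F [ 2.01  0.45  1.74  0.2  -0.7   0.02] sd [0. 0. 0. 0. 0. 0.] pos [0.6471 0.2236 0.1054] q [-1.029e-01  9.947e-01 -1.000e-04 -3.000e-04] t 34.15
```

```bash
python3 -m jog '[{"grip":0.45,"slide":[0,0,0],"yaw":0},{"grip":0.4,"slide":[0,0,0],"yaw":0},{"grip":0.3,"slide":[0,0,0],"yaw":0},{"grip":0,"slide":[0,0,0],"yaw":0},{"grip":-0.5,"slide":[0,0,0],"yaw":0},{"grip":-1,"slide":[0,0,0],"yaw":0},{"grip":-1,"slide":[0,0,0],"yaw":0},{"grip":-1,"slide":[0,0,0],"yaw":0}]'
python3 -m jog '[{"grip":-1,"slide":[0,0,-1],"yaw":0},{"grip":-1,"slide":[0,0,-2],"yaw":0},{"grip":-1,"slide":[0,0,-4],"yaw":0},{"grip":-1,"slide":[0,0,-4],"yaw":0},{"grip":-1,"slide":[0,0,-4],"yaw":0},{"grip":-1,"slide":[0,0,-2],"yaw":0},{"grip":-1,"slide":[2,0,0],"yaw":0},{"grip":-1,"slide":[0,0,0],"yaw":0}]'
python3 -m jog '[{"grip":-1,"slide":[0,0,0],"yaw":0},{"grip":-1,"slide":[0,0,0],"yaw":0},{"grip":-1,"slide":[0,0,0],"yaw":0},{"grip":-1,"slide":[0,0,0],"yaw":0}]' >/dev/null
python3 - <<'E'
from rel import *
def pose(m):
    ys,xs=np.where(m);P=np.c_[xs,ys].astype(np.float32);c=P.mean(0);u=np.linalg.svd(P-c,full_matrices=0)[2][0];u=u*np.sign(u[1]);s=(P-c)@u
    return c,u,np.percentile(s,[0.5,99.5])
im=manip.camera("wrist");k,f=cam("wrist");cv2.imwrite("pics/w7.png",im)
for th in("file","rest_seat"):
  for m in manip.masks_of(th,"wrist")[:2]:
    c,u,(a,b)=pose(m["region"]);z=.055 if th=="file" else .012
    A=w(k,f,c+u*a,z);B=w(k,f,c+u*b,z);print(th,round(m["conf"],2),m["region"].sum(),A.round(4),B.round(4),"yaw",np.degrees(np.arctan2((B-A)[1],(B-A)[0])).round(2),"len",np.linalg.norm(B-A).round(3))
# wood/brown sanity: profile across rows through rest
for row in(150,200,230):print(row,im[row,215:310:4].tolist()) if 0 else None
E
```

```text
clock: 34.95
position: [0.6473, 0.2237, 0.1058]
ee_rot: [-0.103, 0.995, 0.0, 0.0]
ft_force: [-0.4, 0.9, -0.8]
grip_width: 1.001
grasp_force: 0.0
clock: 35.75
position: [0.6268, 0.2195, 0.2778]
ee_rot: [-0.103, 0.995, 0.0, 0.001]
ft_force: [0.8, 0.4, -0.2]
grip_width: 1.002
grasp_force: 0.0
file 0.62 4223 [0.5815 0.2105 0.055 ] [0.8    0.2568 0.055 ] yaw 11.96 len 0.223
rest_seat 0.93 9561 [0.5591 0.2049 0.012 ] [0.8012 0.2572 0.012 ] yaw 12.17 len 0.248
```

```bash
python3 -m jog '[{"grip":-1,"slide":[2.0,2.6,-0.3],"yaw":0},{"grip":-1,"slide":[2.0,2.6,-0.3],"yaw":0},{"grip":-1,"slide":[2.0,2.6,-0.3],"yaw":0},{"grip":-1,"slide":[2.0,2.6,-0.3],"yaw":0},{"grip":-1,"slide":[2.0,2.6,-0.3],"yaw":0},{"grip":-1,"slide":[2.0,2.6,-0.3],"yaw":0},{"grip":-1,"slide":[2.0,2.6,-0.3],"yaw":0},{"grip":-1,"slide":[2.0,2.6,-0.3],"yaw":0}]'>/dev/null
python3 -m jog '[{"grip":-1,"slide":[2.0,2.6,0],"yaw":0},{"grip":-1,"slide":[2.0,2.6,0],"yaw":0},{"grip":-1,"slide":[2.0,2.6,0],"yaw":0},{"grip":-1,"slide":[2.0,2.6,0],"yaw":0},{"grip":-1,"slide":[2.0,2.6,0],"yaw":0},{"grip":-1,"slide":[2.0,2.6,0],"yaw":0},{"grip":-1,"slide":[2,2.6,0],"yaw":0},{"grip":-1,"slide":[0,0,0],"yaw":0}]'
python3 - <<'E'
from rel import *
for c in("scene","top"):
    im=manip.camera(c);cv2.imwrite(f"pics/{c}8.png",im);o=cv2.imread(f"pics/{c}1.png");k,f=cam(c)
    D=cv2.absdiff(cv2.GaussianBlur(im,(5,5),0),cv2.GaussianBlur(o,(5,5),0)).max(2)
    n,l,st,ce=cv2.connectedComponentsWithStats((D>18).astype(np.uint8))
    print(c,[(s[:5].tolist()) for s in st[1:] if s[4]>8])
    for m in manip.masks_of("file",c)[:1]:
        ys,xs=np.where(m["region"]);print(m["conf"],m["centre"],len(xs),xs.min(),xs.max(),ys.min(),ys.max())
    # shift of the blade & handle patches from old to new
    g0=cv2.cvtColor(o,6).astype(np.float32);g1=cv2.cvtColor(im,6).astype(np.float32)
    G=np.array([.648,.2235,.055]);a=np.array([np.cos(.208),np.sin(.208),0])
    for nm,dd in(("rear",-.07),("front",.034),("tip",.158)):
        q=px(k,f,G+a*dd);x,y=np.round(q).astype(int);h=8
        t=cv2.resize(g0[y-h:y+h,x-h:x+h],None,fx=8,fy=8,interpolation=2);S=cv2.resize(g1[y-h-5:y+h+5,x-h-5:x+h+5],None,fx=8,fy=8,interpolation=2)
        r=cv2.matchTemplate(S,t,cv2.TM_CCOEFF_NORMED);_,v,_,mx=cv2.minMaxLoc(r);print(nm,q.round(1),"shift px",(mx[0]/8-5,mx[1]/8-5),round(v,3))
    print("px per mm",np.linalg.norm(px(k,f,G)-px(k,f,G+a*.1))/100)
E
```

```text
clock: 37.9
position: [0.2492, 0.5428, 0.2996]
ee_rot: [-0.106, 0.994, 0.001, -0.001]
ft_force: [-0.9, -0.2, 0.8]
grip_width: 1.006
grasp_force: 0.0
scene [[353, 0, 7, 11, 23], [358, 0, 8, 10, 40], [349, 5, 10, 30, 83], [381, 11, 15, 31, 75], [377, 26, 5, 4, 9], [363, 30, 7, 14, 60], [532, 85, 28, 44, 794], [557, 87, 3, 8, 20]]
0.73 [361.5, 277.9] 697 354 368 241 332
rear [364.3 240.2] shift px (0.25, -0.5) 0.996
front [360.7 279.7] shift px (0.125, -0.5) 0.99
tip [356.  332.4] shift px (-0.25, -0.625) 0.884
px per mm 0.4078806528627002
top [[13, 328, 4, 3, 10], [0, 331, 125, 89, 1070], [0, 332, 11, 5, 52], [59, 336, 17, 13, 99], [0, 339, 7, 5, 28], [52, 342, 14, 7, 72], [18, 344, 4, 14, 28], [40, 355, 23, 12, 153], [34, 368, 111, 52, 815], [0, 409, 19, 11, 108]]
0.86 [195.2, 190.7] 593 183 204 146 221
rear [201.4 222. ] shift px (0.0, 0.25) 0.952
front [194.2 187.1] shift px (0.125, 0.5) 0.934
tip [186.1 146.7] shift px (0.0, 0.125) 0.992
px per mm 0.3366348476151434
```

The before/after pictures show the file back home to within about 1 mm, and only the arm differs otherwise.

```bash
python3 -c "
from workcell import manip
print(manip.hand_in())"
```

```text
the job is handed in; nothing more can be done
None
```

I handed the job in at about 38 s: four forward strokes read 5.5–8.6 N with a lifted return each time, the file is back on its rest within about 1 mm, and the bystanders look unmoved; but my first try at laying it down ran about 5 mm off line and pressed the file on the rest with about 50 N before I backed off and reseated it, and no verdict came back.

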